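# Turn over a tin and its drain board on the drying rack

## Robot

A 6-joint arm with a two-finger parallel gripper is mounted at the origin on the work surface. World frame = base frame: x ahead of the robot, y to its left, z up, the work surface at z = 0. Lengths are in m, angles in rad, forces in N, time in s.
With the tool pointing down it reaches from about 0.35 to 0.775 m from the base axis. Payload 5.5 kg.
Tool frame: the origin (TCP) lies midway between the tips of the shut fingers; the grasp point (between the pads) lies 19 mm behind it; x points along the fingers, y is the direction in which the jaws open and shut, and the axes are right-handed (so a half turn about x gives the same grasp; the last joint's range is limited). The gripper opens to 85 mm and grips with 20 to 120 N. Pads are 22 mm wide; open, the fingers measure 114 mm over their backs; the gripper's body (76 mm by 85 mm) begins 54 mm behind the grasp point. The pads swing forward as they close: fully open they stand 13 mm farther back than shut.
Start: joints at [1.021, 0.313, 0.046, 1.304, 0, 1.431], TCP at [0.229, 0.527, 0.231] pointing down, gripper open.
Joint ranges: [-2.76, 2.76], [-0.86, 1.69], [-1.03, 1.26], [-2.2, 2.34], [-1.47, 1.5], [-3.14, 3.14]. Speed limits (rad/s): [2.57, 2.57, 3.14, 3.14, 3.14, 3.14].

## Interface

Orientations are given as a rotation vector (axis times angle).
In Python, from bench import env gives the robot as it stands.
- The arm moves only by the tool arm_command, never from a script. Its argument "plan" is a list that holds one entry, the list of rows, each a list of 7 numbers: the shift along the world's x, y, z in mm, then the turn, a rotation vector about the world's x, y, z in rad, then the closure, from 0 (fully open) to 1 (shut). A call has 1 to 12 rows; each row shifts and turns the commanded pose from where the row before left it; what a row does not reach is not made up. A row lasts 1/12 s, in which the tool goes at most 41.7 mm and 7.16 degrees, less where a joint would pass 70% of its speed; a pose out of reach is approached as far as the arm can. A call is refused whole if a number of a shift passes 41.7 or a number of a turn 0.125, either way. A call with a gripper value outside its range is refused whole. The fingers move at their own pace and stop on an object; the grip force is fixed at half the most. Time passes only in rows, so rows that do not move let the fingers close. It gives the time, the measured TCP pose, the force and the opening at its end, in the units of the state.
- env.read_state(): the state, without advancing time (a new reading comes with each control period).
- env.camera(name): name is "scene" or "top" or "wrist"; returns the picture (384x512x3 uint8, red, green, blue); there is no depth.
- env.get_calibration(name): a dict with "K" (3x3 intrinsics, pixels), "k1" (the pictures are not rectified: a ray, as slopes to the right and down, at radius r is drawn at 1 + k1 r^2 times it, then the intrinsics apply), "R" (3x3) and "t" (3): a world point X has camera coordinates R X + t. Camera axes: x right, y down, z forward; pixel columns grow to the right and rows downward; lengths in m; the calibration is good to about 2 mm. A picture is of the moment at which its call begins: read the wrist's pose just before it. get_calibration takes no time and is no camera call; for the wrist camera it gives the pose at the moment of the call.
- env.job_done(): hands the job in, once; it reports no verdict.
The state is a dict: "clock": time; "joints": joint angles; "qd": joint speeds; "joint_efforts": joint torques, N m; "ee_pos": TCP position; "tool_rot": TCP orientation; "wrist_force": force on the tool from outside, world axes, zero at the start; "ft_torque": the same for the moment, N m; "width": opening from 0.0 (shut) to 1.0 (fully open).
Only numpy, scipy, OpenCV 4.12 (cv2) and the standard library are available. Lean on these libraries where they do the work, as an engineer would, in place of code of your own. Each camera call takes 0.05 s, during which the arm holds its last target.

## Task

The washed tin lies mouth up on the blue sloped drying rack with its green drain board on top, so it cannot drain. Turn the two over together, keeping the board closed on the mouth all the while, and set them (don't drop them) back on the same rack, squarely, roughly in the middle, lower edges on the ledge: board now lying on the slope, tin on top of it mouth down. Let go and leave everything else alone.

Things in the scene. Friction and masses are not known exactly. Their poses are not given: they have to be found in the camera images.
- rack: Small drying rack fixed to the table. Black base plate 170 x 200 mm on the table, blue sloped seat above it on steel legs, about 110 mm tall. Origin on the table under the middle of the rack; z up; x level, the way the slope runs downhill (roughly away from the robot); y along the rack's width.
- seat: The rack's blue seat, sloping 50 degrees from level. Origin: mid-width, in the bottom corner where back rails and ledge meet, 30 mm above the table. x points down the slope, y along the width, z square out of the slope (50 degrees off vertical). Things lie on the rails (plane z = 0) with their lower edge on the ledge (plane x = 0).
- ledge_lip (a point): Top middle of the lip at the ledge's outer end, at x = -12, z = 76 mm in the seat's frame. The ledge is 200 mm wide and 74 mm deep from the rails to the lip; the lip stands 12 mm high.
- rail_end (a point): Middle between the upper ends of the two back rails, at x = -85, z = 0 mm in the seat's frame. The rails are 10 mm wide, at y = +-55 mm: the 100 mm between them is open, so a finger can go in behind the tin there, and nothing is behind it above them.
- tin: Rectangular steel tin, 110 (x) x 160 (y) x 36 mm deep (z), walls and floor 4 mm, about 0.26 kg. Origin: centre of the outside of its flat bottom; z points from the bottom to the open mouth. At the start it lies mouth up on the seat, x down the slope, a 160 mm edge on the ledge, its upper 25 mm sticking out past the rails.
- tin_mouth (a point): Centre of the tin's open mouth, in the plane of the rim, 36 mm from the bottom along the tin's z.
- board: Green drain board with dark slots, 110 (x) x 160 (y) x 10 mm, about 0.16 kg, on the tin's rim, edges flush: the pair is 46 mm thick. A block 94 x 144 x 8 mm under it sits loosely in the mouth (4 mm play, no lock). Origin: centre of the face that meets the rim; z points to the slotted outer face. At the start its axes match the tin's.
- cups: Bystander, loose, to be left alone: stack of translucent white deli cups, 96 mm wide, 116 mm tall.
- spice: Bystander, loose, to be left alone: spice jar with red cap, 52 mm wide, 110 mm tall.
- spatula: Bystander, loose, to be left alone: spatula 240 mm long lying flat; origin near its middle.
- bowl: Bystander, loose, to be left alone: white bowl 150 mm wide, 60 mm tall.
- jug: Bystander, loose, to be left alone: white plastic mug 90 mm wide, 100 mm tall.
- oil: Bystander, loose, to be left alone: amber oil bottle 68 mm wide, 200 mm tall.
- carton: Bystander, loose, to be left alone: yellow carton 80 x 110 x 170 mm tall.
There are look-alikes about, which are no part of the job. Of the things shaped like the board, the green one is meant.

How it is judged:
By the outcome, as a careful person would: the job done as asked, in the order asked, and still so for the second after the job is handed in, with the robot touching nothing.
It also fails if it takes over 45 s, if anything falls off the work surface, if the arm or the gripper's body presses on something with over 40 N, if the wrist force passes 120 N, or if a joint passes its speed limit or range.

## Working session

There is one attempt and no reset: what is moved stays moved. The work goes in short steps, Python scripts to look and compute and a tool call to move; the robot and the scene stay as the last step left them, time stands still between calls to the robot, and variables do not carry over. Pictures are saved under pics/ and viewed, and the job is handed in when it is done.

Besides the shell and the picture viewer there is one more tool, called after ">>>" as a command line: name --argument value ..., lists and objects as JSON in quotes. arm_command: Moves the arm, as the interface text tells. Its arguments: {"type":"object","properties":{"plan":{"type":"array"}},"required":["plan"]}

```bash
ls -la; mkdir -p pics; python3 - <<'E'
from bench import env
import cv2
s=env.read_state()
for k in s: print(k,s[k])
for n in ["scene","top","wrist"]:
    c=env.get_calibration(n); print(n,c)
    cv2.imwrite(f"pics/{n}0.png",env.camera(n)[:,:,::-1])
E
```

```text
total 12
drwxr-xr-x  3 agent agent 4096 Dec  7 14:17 .
drwxr-xr-x 23 root  root  4096 Dec  7 14:17 ..
drwxr-xr-x  2 agent agent 4096 Dec  7 14:17 pics
clock 0.0
joints [1.02139570e+00 3.14021829e-01 4.49908489e-02 1.30360426e+00
 1.29212801e-05 1.43121036e+00]
qd [-0.00062234  0.00109867 -0.00010786  0.00159773 -0.00091976 -0.00135729]
joint_efforts [ 3.16873484e-04 -4.80625355e+01  2.98534960e+01  1.92875013e-02
 -3.13999981e-04 -2.86405805e-05]
ee_pos [0.22883333 0.52695161 0.23040154]
tool_rot [ 0.32012378  1.54742197 -0.32285162]
wrist_force [ 0.66632192 -0.00182033  1.1607059 ]
ft_torque [-0.04023609  0.02512126  0.01284038]
width 1.0010186257645068
scene {'K': array([[425.24780121,   0.        , 253.76885946],
       [  0.        , 425.24780121, 192.075396  ],
       [  0.        ,   0.        ,   1.        ]]), 'k1': 0.012700568091442165, 'R': array([[-0.84625882,  0.53276744,  0.00220462],
       [ 0.33006482,  0.52752106, -0.78280186],
       [-0.41821432, -0.66172531, -0.62226714]]), 't': array([ 0.46745946, -0.10295224,  1.81174421])}
top {'K': array([[405.46619247,   0.        , 252.91120684],
       [  0.        , 405.46619247, 189.34558596],
       [  0.        ,   0.        ,   1.        ]]), 'k1': -0.04805775051514764, 'R': array([[-2.06025592e-02, -9.99784490e-01, -2.55124761e-03],
       [-9.93820340e-01,  2.07579100e-02, -1.09042385e-01],
       [ 1.09071844e-01,  2.88929584e-04, -9.94033827e-01]]), 't': array([0.00669492, 0.55938865, 1.54643847])}
wrist {'K': array([[276.00682164,   0.        , 253.82759869],
       [  0.        , 276.00682164, 189.90869704],
       [  0.        ,   0.        ,   1.        ]]), 'k1': -0.05183963126445557, 'R': array([[ 3.98718622e-01,  9.17073154e-01, -5.38379140e-04],
       [ 8.75196369e-01, -3.80336221e-01,  2.98957648e-01],
       [ 2.73961268e-01, -1.19671169e-01, -9.54266228e-01]]), 't': array([-0.57461696, -0.03752004,  0.37918725])}
```

View pics/scene0.png

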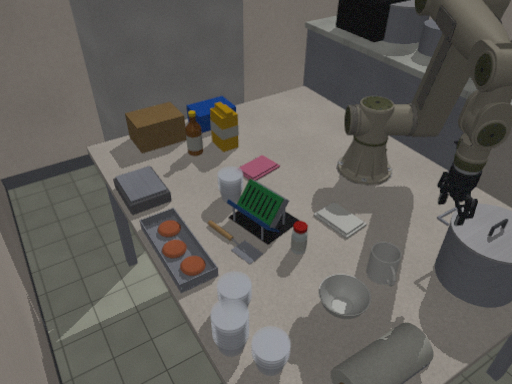

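View pics/top0.png

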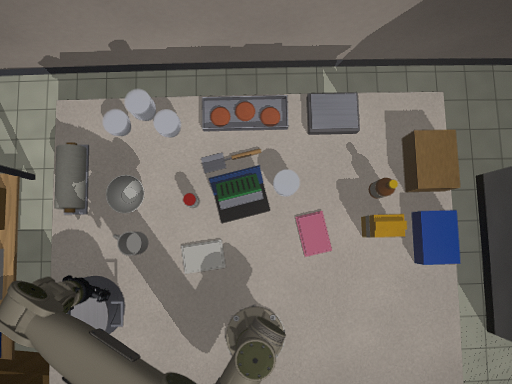

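View pics/wrist0.png

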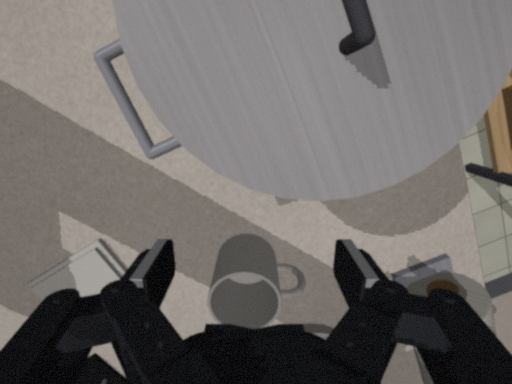

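```bash
python3 - <<'E'
import cv2
a=cv2.imread("pics/scene0.png")[165:275,190:330]; cv2.imwrite("pics/sc_z.png",cv2.resize(a,None,fx=5.6,fy=5.4,interpolation=cv2.INTER_CUBIC))
a=cv2.imread("pics/top0.png")[140:240,170:310]; cv2.imwrite("pics/top_z.png",cv2.resize(a,None,fx=5.7,fy=5.7,interpolation=cv2.INTER_CUBIC))
from bench import env
from scipy.spatial.transform import Rotation as R
print(R.from_rotvec(env.read_state()['tool_rot']).as_matrix().round(3))
E
```

```text
[[-0.001  0.398  0.917]
 [-0.001  0.917 -0.398]
 [-1.    -0.001 -0.   ]]
```

View pics/sc_z.png

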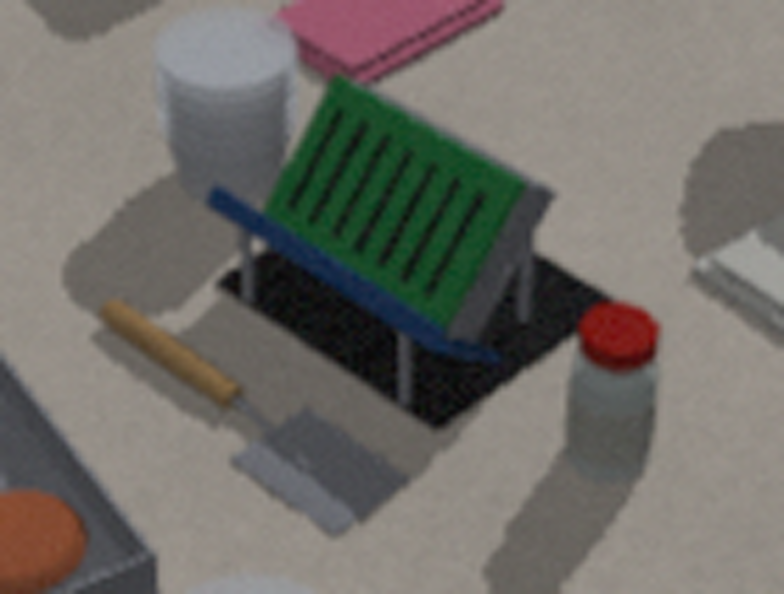

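View pics/top_z.png

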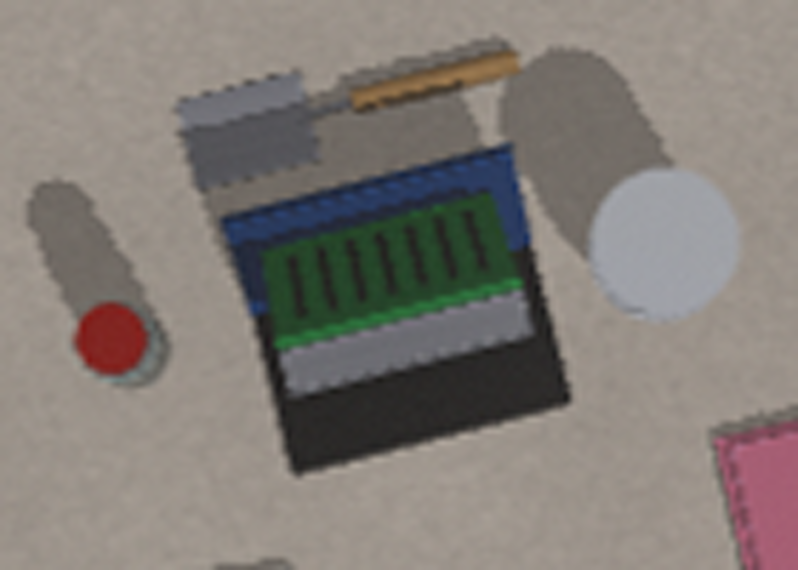

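```bash
cat > h.py <<'E'
import numpy as np, cv2
from bench import env
from scipy.spatial.transform import Rotation as Ro
def ray(c,u,v):
    K,k1=c['K'],c['k1']
    d=np.array([(u-K[0,2])/K[0,0],(v-K[1,2])/K[1,1]])
    p=d.copy()
    for _ in range(20): p=d/(1+k1*(p@p))
    R,t=c['R'],c['t']
    return -R.T@t, R.T@np.array([p[0],p[1],1])
def onz(c,u,v,z):
    o,d=ray(c,u,v); return (o+d*(z-o[2])/d[2])
def proj(c,X):
    q=c['R']@np.asarray(X)+c['t']; p=q[:2]/q[2]; p=p*(1+c['k1']*(p@p))
    return p*[c['K'][0,0],c['K'][1,1]]+c['K'][:2,2]
E
python3 - <<'E'
from h import *
np.set_printoptions(precision=4,suppress=True)
T=env.get_calibration('top');S=env.get_calibration('scene')
top=lambda x,y,z:onz(T,170+x/5.7-.4,140+y/5.7-.4,z)
sc=lambda x,y,z:onz(S,190+x/5.6-.4,165+y/5.4-.4,z)
print("plate near T",top(295,473,.004),top(570,402,.004))
print("plate far S",sc(437,427,.004), sc(610,295,.004))
print("board upper T",top(279,348,.144),top(522,285,.144))
print("board lower T",top(263,246,.06),top(490,192,.06))
print("board upper S",sc(525,180,.144),sc(342,74,.144))
print("board lower S",sc(447,337,.06),sc(270,210,.06))
print("cups",top(665,243,.116),"spice",top(112,338,.11))
E
```

```text
plate near T [0.4338 0.1216 0.004 ] [ 0.4787 -0.0688  0.004 ]
plate far S [0.5978 0.1611 0.004 ] [0.4336 0.1174 0.004 ]
board upper T [0.5086 0.1196 0.144 ] [ 0.5454 -0.0347  0.144 ]
board lower T [0.5845 0.1367 0.06  ] [ 0.6179 -0.0164  0.06  ]
board upper S [0.514  0.1245 0.144 ] [ 0.5487 -0.0272  0.144 ]
board lower S [0.5809 0.1443 0.06  ] [ 0.6087 -0.0187  0.06  ]
cups [ 0.5738 -0.1284  0.116 ] spice [0.5202 0.2306 0.11  ]
```

```bash
cat >> h.py <<'E'
def seat(O,yaw):
    h=np.array([np.cos(yaw),np.sin(yaw),0]);z=np.array([0,0,1.])
    c,s=np.cos(np.radians(50)),np.sin(np.radians(50))
    return c*h-s*z, np.array([-h[1],h[0],0]), s*h+c*z
def go(P,Rt):
    s=env.read_state(); Rc=Ro.from_rotvec(s['tool_rot']).as_matrix()
    print("d mm",(1e3*(P-s['ee_pos'])).round(1),"rot",Ro.from_matrix(Rt@Rc.T).as_rotvec().round(4))
E
python3 - <<'E'
from h import *
O=np.array([.5635,.0535,.03]);sx,sy,n=seat(O,np.radians(13.35))
RA=np.stack([sx,n,-sy],1)
go(O-.186*sx+.023*n,RA)
E
```

```text
d mm [ 235.4 -497.1  -43.3] rot [ 0.4648 -0.5555 -0.8888]
```

>>> arm_command --plan '[[[0,0,40,0,0,0,0],[0,0,40,0,0,0,0],[0,0,40,0,0,0,0],[17,-35.5,0,0.033,-0.04,-0.0635,0],[17,-35.5,0,0.033,-0.04,-0.0635,0],[17,-35.5,0,0.033,-0.04,-0.0635,0],[17,-35.5,0,0.033,-0.04,-0.0635,0],[17,-35.5,0,0.033,-0.04,-0.0635,0],[17,-35.5,0,0.033,-0.04,-0.0635,0],[17,-35.5,0,0.033,-0.04,-0.0635,0],[17,-35.5,0,0.033,-0.04,-0.0635,0],[17,-35.5,0,0.033,-0.04,-0.0635,0]]]'

```text
clock: 1.15
ee_pos: [0.382, 0.2064, 0.3514]
tool_rot: [1.01, 1.118, -0.448]
wrist_force: [1.1, 0.1, -0.1]
width: 1.002
```

>>> arm_command --plan '[[[10,-35.5,-5,0.033,-0.04,-0.0635,0],[10,-35.5,-5,0.033,-0.04,-0.0635,0],[10,-35.5,-5,0.033,-0.04,-0.0635,0],[10,-35.5,-5,0.033,-0.04,-0.0635,0],[10,-35.5,-5,0.033,-0.04,-0.0635,0],[0,0,0,0,0,0,0],[0,0,0,0,0,0,0]]]'

```text
clock: 1.73
ee_pos: [0.4316, 0.0271, 0.3252]
tool_rot: [1.358, 0.827, -0.509]
wrist_force: [-0.1, -0.1, 0.2]
width: 1.001
```

```bash
python3 - <<'E'
from h import *
O=np.array([.5635,.0535,.03]);sx,sy,n=seat(O,np.radians(13.35))
RA=np.stack([sx,n,-sy],1)
go(O-.186*sx+.023*n,RA)
s=env.read_state();print(s['clock'],s['joints'].round(3),s['ee_pos'],s['wrist_force'])
np.savez('w1.npz',**env.get_calibration('wrist'))
cv2.imwrite("pics/w1.png",env.camera('wrist')[:,:,::-1])
E
```

```text
d mm [  32.8    2.8 -137.9] rot [0.0032 0.0022 0.0106]
1.7333 [-0.395 -0.532 -0.69   0.81   0.38   1.071] [0.43155175 0.02714635 0.32515299] [-0.05385464 -0.09089964  0.24307288]
```

View pics/w1.png

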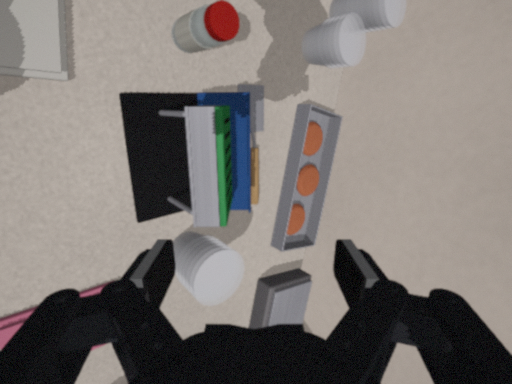

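```bash
python3 - <<'E'
import cv2
a=cv2.imread("pics/w1.png")[80:240,110:270]; cv2.imwrite("pics/w1z.png",cv2.resize(a,None,fx=3.7,fy=3.7,interpolation=cv2.INTER_CUBIC))
E
```

```text
(no output)
```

View pics/w1z.png

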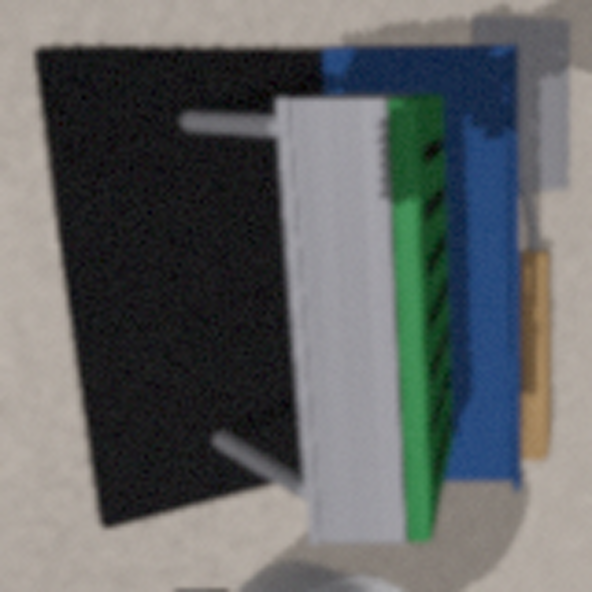

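```bash
python3 - <<'E'
from h import *
np.set_printoptions(precision=4,suppress=True)
W=dict(np.load('w1.npz'))
f=lambda x,y,z:onz(W,110+x/3.7-.36,80+y/3.7-.36,z)
O=np.array([.5635,.0535,.03]);yaw=np.radians(13.35)
for nm,a,b,z,sx_,sz_ in [("tinbot",(275,97),(313,545),.1143,-110,0),("iface",(388,97),(407,542),.1374,-110,36),("brd",(443,97),(431,541),.1438,-110,46),("lip",(517,47),(517,487),.0881,-12,76),("plate",(38,50),(105,526),.004,None,0)]:
    A=f(*a,z);B=f(*b,z);d=A-B
    yw=np.degrees(np.arctan2(-d[0],d[1])); M=(A+B)/2
    if sx_ is not None:
        h=np.array([np.cos(yaw),np.sin(yaw),0]); off=sx_*np.cos(np.radians(50))+sz_*np.sin(np.radians(50))
        print(nm,"len",np.linalg.norm(d),"yaw",yw,"O",M-h*off/1e3)
    else: print(nm,np.linalg.norm(d),yw,A,B)
E
```

```text
tinbot len 0.1610591101128459 yaw 13.738998546514452 O [0.5675 0.0525 0.1143]
iface len 0.159304402014582 yaw 13.03380889948836 O [0.5676 0.0529 0.1374]
brd len 0.15875542523635944 yaw 9.065255408467591 O [0.5718 0.0541 0.1438]
lip len 0.19564237046339922 yaw 12.51289937350959 O [0.568  0.0529 0.0881]
plate 0.1968486071011239 13.344645284033335 [0.4342 0.1223 0.004 ] [ 0.4797 -0.0693  0.004 ]
```

```bash
python3 - <<'E'
from h import *
O=np.array([.566,.053,.03]);sx,sy,n=seat(O,np.radians(13.3))
RA=np.stack([sx,n,-sy],1)
go(O-.150*sx+.023*n,RA)
E
```

```text
d mm [  57.6    5.8 -166.2] rot [0.0033 0.0029 0.0049]
```

>>> arm_command --plan '[[[9.5,1,-27.7,0,0,0.001,0],[9.5,1,-27.7,0.001,0.001,0.001,0],[9.5,1,-27.7,0.001,0.001,0.001,0],[9.5,1,-27.7,0.001,0.001,0.001,0],[9.6,1,-27.7,0,0,0.001,0],[10,0.8,-27.7,0,0,0,0],[0,0,0,0,0,0,0],[0,0,0,0,0,0,0]]]'

```text
clock: 2.45
ee_pos: [0.4885, 0.0394, 0.1583]
tool_rot: [1.352, 0.846, -0.496]
wrist_force: [1.2, -0.2, 0.1]
width: 1.0
```

```bash
python3 - <<'E'
from h import *
O=np.array([.566,.053,.03]);sx,sy,n=seat(O,np.radians(13.3))
RA=np.stack([sx,n,-sy],1)
go(O-.150*sx+.023*n,RA)
s=env.read_state();print(s['clock'],s['joints'].round(3),s['ee_pos'],s['wrist_force'])
np.savez('w2.npz',**env.get_calibration('wrist'))
cv2.imwrite("pics/w2.png",env.camera('wrist')[:,:,::-1])
a=cv2.imread("pics/w2.png");cv2.imwrite("pics/w2z.png",cv2.resize(a,None,fx=1.56,fy=1.56,interpolation=cv2.INTER_CUBIC))
E
```

```text
d mm [ 0.9 -4.6  1.4] rot [-0.0008 -0.0039 -0.0098]
2.45 [-0.291 -0.259 -0.988  0.22   0.332  1.146] [0.48846318 0.03944158 0.15828231] [ 1.17868677 -0.15827873  0.07674656]
```

View pics/w2z.png

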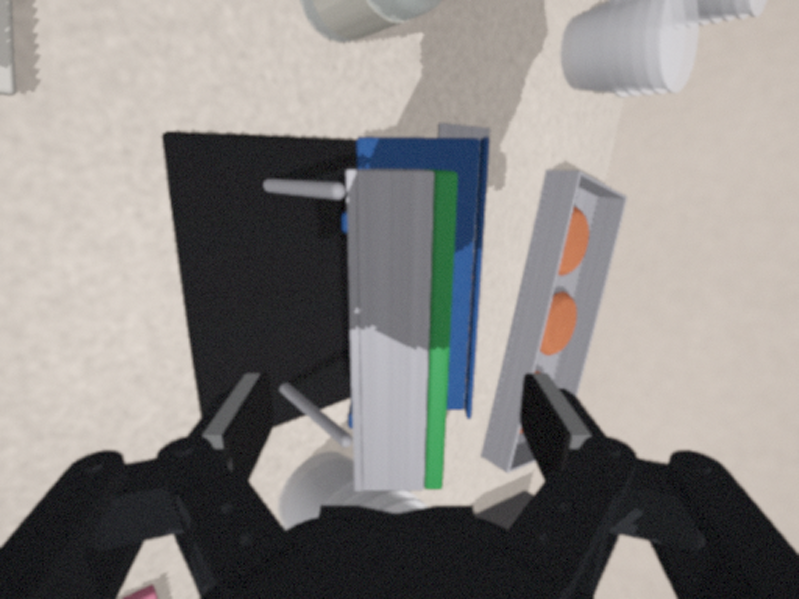

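```bash
python3 - <<'E'
from h import *
np.set_printoptions(precision=4,suppress=True)
W=dict(np.load('w2.npz'))
f=lambda x,y,z:onz(W,x/1.5625-.2,y/1.5625-.2,z)
yaw=np.radians(13.3)
for nm,a,b,z,sx_,sz_ in [("tinbot",(347,170),(356,489),.1143,-110,0),("iface",(433,171),(425,489),.1374,-110,36),("brd",(458,172),(442,488),.1438,-110,46),("lip",(488,137),(470,415),.0881,-12,76)]:
    A=f(*a,z);B=f(*b,z);d=A-B
    yw=np.degrees(np.arctan2(-d[0],d[1])); M=(A+B)/2
    h=np.array([np.cos(yaw),np.sin(yaw),0]); off=sx_*np.cos(np.radians(50))+sz_*np.sin(np.radians(50))
    print(nm,"len",np.linalg.norm(d),"yaw",yw,"O",M-h*off/1e3)
s=env.read_state();print(s['clock'],s['qd'],s['joints'],s['ee_pos'])
E
```

```text
tinbot len 0.15838359158876789 yaw 13.317736461605387 O [0.5669 0.0531 0.1143]
iface len 0.15774470429669693 yaw 13.66415349085264 O [0.5661 0.053  0.1374]
brd len 0.15581517458893748 yaw 12.912737498880585 O [0.5653 0.0535 0.1438]
lip len 0.19482220050825602 yaw 13.072975151355573 O [0.5663 0.0542 0.0881]
2.5 [-0.0228 -0.0372  0.027  -0.0008  0.0012  0.0011] [-0.2922 -0.2616 -0.9861  0.2209  0.3325  1.1461] [0.4896 0.0386 0.1603]
```

```bash
python3 - <<'E'
from h import *
O=np.array([.5663,.0532,.03]);sx,sy,n=seat(O,np.radians(13.3))
RA=np.stack([sx,n,-sy],1)
go(O-.062*sx+.023*n,RA)
print((sx*1e3).round(1),(n*1e3).round(1))
E
```

```text
d mm [ 55.1   9.5 -68. ] rot [ 0.0002 -0.0004 -0.0087]
[ 625.5  147.9 -766. ] [745.5 176.2 642.8]
```

>>> arm_command --plan '[[[9,2,-11,0,0,-0.002,0],[9,2,-11,0,0,-0.002,0],[9,2,-11,0,0,-0.002,0],[9,2,-11,0,0,-0.002,0],[9,1,-11,0,0,0,0],[0,0,0,0,0,0,0],[0,0,0,0,0,0,0],[0,0,0,0,0,0,0]]]'

```text
clock: 3.17
ee_pos: [0.5354, 0.0455, 0.107]
tool_rot: [1.357, 0.831, -0.502]
wrist_force: [0.1, 0.0, -0.7]
width: 1.001
```

```bash
python3 - <<'E'
from h import *
O=np.array([.5663,.0532,.03]);sx,sy,n=seat(O,np.radians(13.3))
RA=np.stack([sx,n,-sy],1)
go(O-.062*sx+.023*n,RA)
s=env.read_state();print(s['clock'],s['joints'].round(3),s['qd'].round(3),s['ee_pos'],s['wrist_force'])
a=env.camera('wrist')[:,:,::-1];cv2.imwrite("pics/w3z.png",cv2.resize(a,None,fx=1.56,fy=1.56,interpolation=cv2.INTER_CUBIC))
np.savez('w3.npz',**env.get_calibration('wrist'))
E
```

```text
d mm [  9.3   2.5 -14.7] rot [0.0012 0.0031 0.0031]
3.1667 [-0.227 -0.056 -1.012 -0.034  0.287  1.211] [-0.008 -0.008 -0.009 -0.009 -0.001 -0.   ] [0.53536078 0.04553869 0.10698977] [ 0.08214399  0.02403915 -0.65471408]
```

View pics/w3z.png

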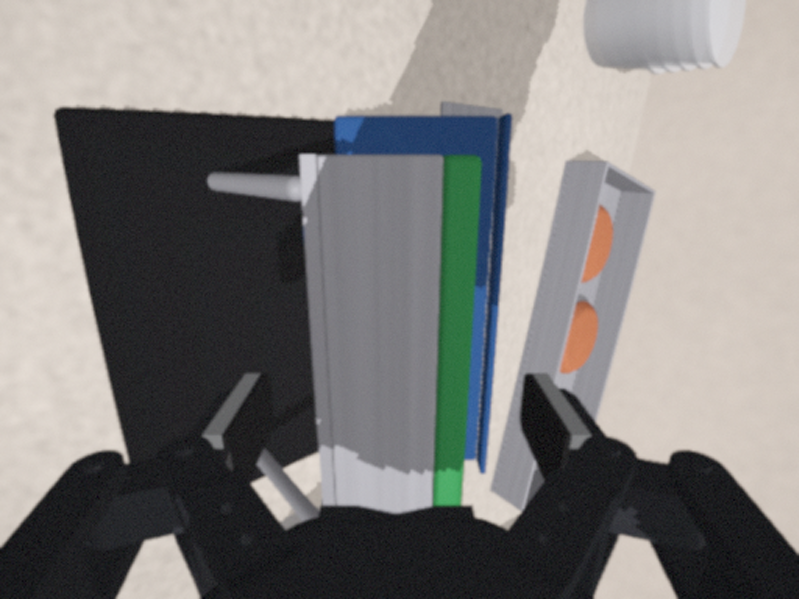

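>>> arm_command --plan '[[[3,0.8,-4.5,0,0.001,0.001,0],[3,0.8,-4.5,0,0.001,0.001,0],[0,0,0,0,0,0,0],[0,0,0,0,0,0,0]]]'

```text
clock: 3.55
ee_pos: [0.5406, 0.0469, 0.0958]
tool_rot: [1.356, 0.836, -0.505]
wrist_force: [0.1, 0.6, -0.1]
width: 1.0
```

```bash
python3 - <<'E'
from h import *
O=np.array([.5663,.0532,.03]);sx,sy,n=seat(O,np.radians(13.3))
RA=np.stack([sx,n,-sy],1)
go(O-.062*sx+.023*n,RA)
s=env.read_state();print(s['clock'],s['joints'].round(4),s['qd'].round(3),s['ee_pos'],s['wrist_force'])
p=s['ee_pos']-O;print("seat",p@sx,p@sy,p@n)
E
```

```text
d mm [ 4.1  1.2 -3.5] rot [ 0.0005 -0.0017  0.0022]
3.55 [-0.2201 -0.0194 -1.0147 -0.0698  0.2826  1.2158] [-0.002 -0.004 -0.003  0.007  0.002 -0.001] [0.54056032 0.04685803 0.09575675] [ 0.10468232  0.56818894 -0.1250518 ]
seat -0.06741178709662803 -0.0002504626915211341 0.02196110614567319
```

>>> arm_command --plan '[[[4,1.2,-3.5,0,-0.001,0.002,0],[0,0,0,0,0,0,0],[0,0,0,0,0,0,0.3],[0,0,0,0,0,0,0.3]]]'

```text
clock: 3.88
ee_pos: [0.5446, 0.0481, 0.0924]
tool_rot: [1.356, 0.836, -0.502]
wrist_force: [0.0, 0.3, -0.3]
width: 0.752
```

```bash
python3 - <<'E'
from h import *
O=np.array([.5663,.0532,.03]);sx,sy,n=seat(O,np.radians(13.3))
RA=np.stack([sx,n,-sy],1)
go(O-.062*sx+.023*n,RA)
s=env.read_state();print(s['clock'],s['joints'].round(4),s['width'],s['wrist_force'])
a=env.camera('wrist')[:,:,::-1];cv2.imwrite("pics/w4z.png",cv2.resize(a,None,fx=1.56,fy=1.56,interpolation=cv2.INTER_CUBIC))
E
```

```text
d mm [ 0.   0.  -0.1] rot [ 0.0006 -0.0006  0.0002]
3.8833 [-0.2153 -0.0034 -1.013  -0.086   0.2811  1.2183] 0.7518279120605407 [ 0.01828188  0.34169561 -0.27642446]
```

View pics/w4z.png

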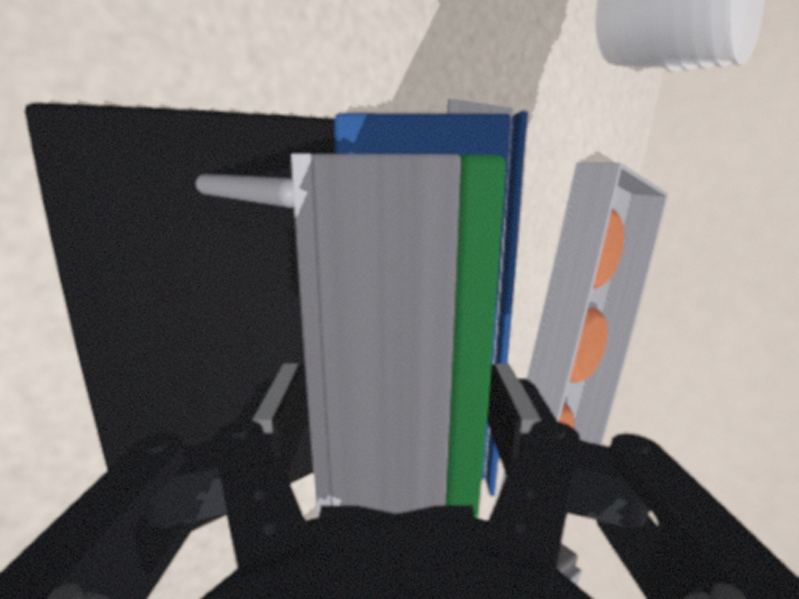

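>>> arm_command --plan '[[[0,0,0,0,0,0,0.4],[0,0,0,0,0,0,0.44],[0,0,0,0,0,0,0.48],[0,0,0,0,0,0,0.52]]]'

```text
clock: 4.27
ee_pos: [0.5449, 0.0481, 0.0932]
tool_rot: [1.356, 0.835, -0.501]
wrist_force: [-3.9, -0.1, 5.1]
width: 0.529
```

>>> arm_command --plan '[[[0,0,0,0,0,0,1],[0,0,0,0,0,0,1],[0,0,0,0,0,0,1],[0,0,0,0,0,0,1]]]'

```text
clock: 4.6
ee_pos: [0.5449, 0.0481, 0.0931]
tool_rot: [1.356, 0.835, -0.501]
wrist_force: [-4.8, -0.2, 4.8]
width: 0.533
```

```bash
python3 - <<'E'
from h import *
O=np.array([.5663,.0532,.03]);sx,sy,n=seat(O,np.radians(13.3))
s=env.read_state();print(s['clock'],s['joints'].round(4),s['width'],s['wrist_force'],s['ft_torque'])
p=s['ee_pos']-O;print("seat",p@sx,p@sy,p@n, s['wrist_force']@np.stack([sx,sy,n],1))
a=env.camera('wrist')[:,:,::-1];cv2.imwrite("pics/w5z.png",cv2.resize(a,None,fx=1.56,fy=1.56,interpolation=cv2.INTER_CUBIC))
E
```

```text
4.6 [-0.2153 -0.0046 -1.0129 -0.0861  0.2814  1.2183] 0.5326599752153611 [-4.80917754 -0.23352017  4.82454228] [0.04982197 0.53884832 0.01451624]
seat -0.06249921922929354 -8.244337980307552e-05 0.0237494596937966 [-6.73871329  0.87909313 -0.52523039]
```

View pics/w5z.png

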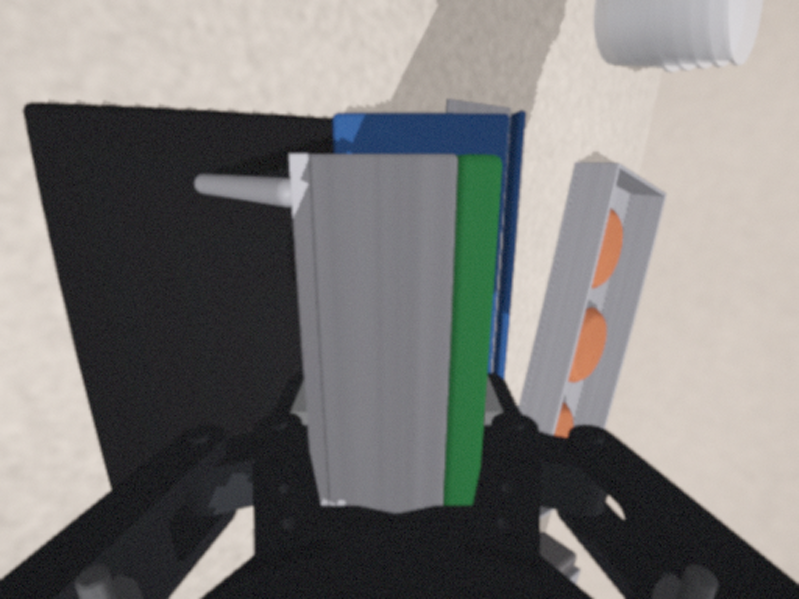

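>>> arm_command --plan '[[[-3.1,-0.7,3.8,0,0,0,1],[-6.3,-1.5,7.7,0,0,0,1],[-9.4,-2.2,11.5,0,0,0,1],[-9.4,-2.2,11.5,0,0,0,1],[-9.4,-2.2,11.5,0,0,0,1],[-9.4,-2.2,11.5,0,0,0,1],[-9.4,-2.2,11.5,0,0,0,1],[-9.4,-2.2,11.5,0,0,0,1],[-9.4,-2.2,15,0,0,0,1],[-6,-1,15,0,0,0,1],[-3,0,15,0,0,0,1],[0,0,15,0,0,0,1]]]'

```text
clock: 5.65
ee_pos: [0.4579, 0.0298, 0.2316]
tool_rot: [1.356, 0.839, -0.506]
wrist_force: [0.4, 0.1, -4.2]
width: 0.533
```

>>> arm_command --plan '[[[0,0,15,0,0,0,1],[0,0,15,0,0,0,1],[0,0,15,0,0,0,1],[0,0,10,0,0,0,1],[0,0,0,0,0,0,1],[0,0,0,0,0,0,1]]]'

```text
clock: 6.15
ee_pos: [0.4596, 0.0295, 0.2871]
tool_rot: [1.355, 0.837, -0.504]
wrist_force: [-0.5, -0.2, -5.0]
width: 0.529
```

```bash
python3 - <<'E'
from h import *
O=np.array([.5663,.0532,.03]);sx,sy,n=seat(O,np.radians(13.3))
RA=np.stack([sx,n,-sy],1)
go(O,RA)
s=env.read_state();print(s['clock'],s['joints'].round(4),s['width'],s['wrist_force'],s['ft_torque'],s['ee_pos'])
a=env.camera('wrist')[:,:,::-1];cv2.imwrite("pics/w6z.png",a)
a=env.camera('scene')[:,:,::-1][100:300,150:400];cv2.imwrite("pics/s6z.png",cv2.resize(a,None,fx=3,fy=3,interpolation=cv2.INTER_CUBIC))
E
```

```text
d mm [ 106.7   23.7 -257.1] rot [ 0.0006 -0.002   0.0006]
6.15 [-0.3515 -0.4543 -0.7507  0.6652  0.3607  1.1023] 0.528650696250011 [-0.45484888 -0.24813779 -5.03795279] [-0.20973846  1.13473981  0.00808547] [0.45964477 0.02948931 0.28706853]
```

View pics/w6z.png

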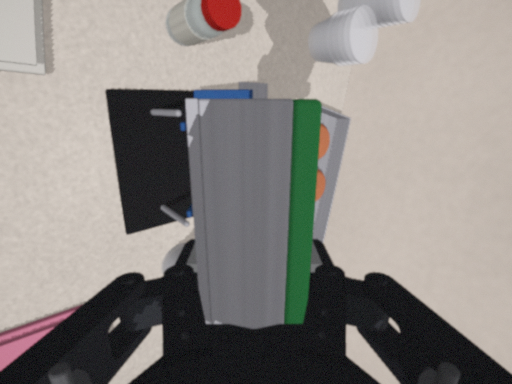

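View pics/s6z.png

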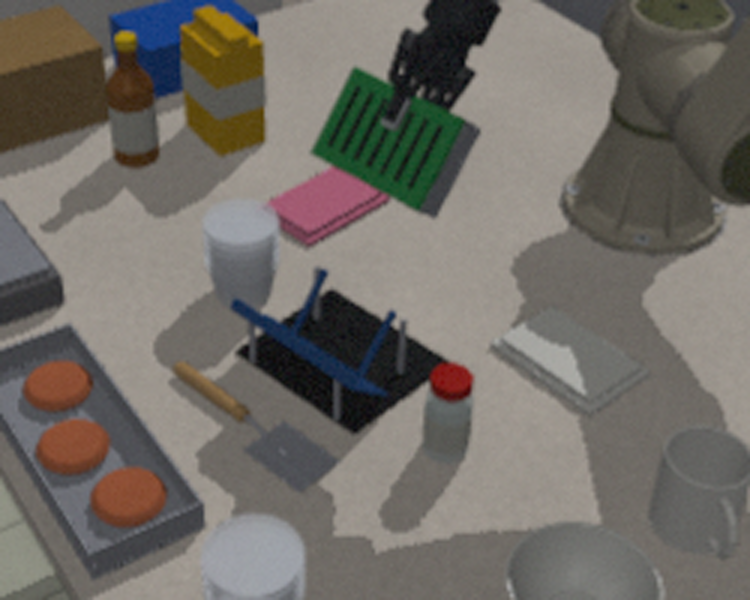

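>>> arm_command --plan '[[[0,0,0,-0.032,-0.007,0.038,1],[0,0,0,-0.0625,-0.015,0.0766,1],[0,0,0,-0.0625,-0.015,0.0766,1],[0,0,0,-0.0625,-0.015,0.0766,1],[0,0,0,-0.0625,-0.015,0.0766,1],[0,0,0,-0.0625,-0.015,0.0766,1],[0,0,0,-0.0625,-0.015,0.0766,1],[0,0,0,-0.0625,-0.015,0.0766,1],[0,0,0,-0.0625,-0.015,0.0766,1],[0,0,0,-0.0625,-0.015,0.0766,1],[0,0,0,-0.0625,-0.015,0.0766,1],[0,0,0,-0.0625,-0.015,0.0766,1]]]'

```text
clock: 7.25
ee_pos: [0.4595, 0.0297, 0.286]
tool_rot: [0.288, 0.898, 0.034]
wrist_force: [0.3, -0.4, -3.9]
width: 0.53
```

```bash
python3 - <<'E'
from h import *
O=np.array([.5663,.0532,.03]);sx,sy,n=seat(O,np.radians(13.3))
RB=np.stack([sx,-n,sy],1)
go(O,RB)
s=env.read_state();print(s['clock'],s['joints'].round(4),s['width'],s['wrist_force'],s['ft_torque'],s['ee_pos'])
a=env.camera('wrist')[:,:,::-1];cv2.imwrite("pics/w7z.png",a)
E
```

```text
d mm [ 106.8   23.5 -256. ] rot [-1.2434 -0.2953  1.5221]
7.25 [-0.3534 -0.4549 -0.7545  0.6617  0.3642 -0.0536] 0.5298738175480375 [ 0.33035224 -0.40587137 -3.90791794] [-0.25062512  1.10719783  0.01912221] [0.45948675 0.02971668 0.28599659]
```

View pics/w7z.png

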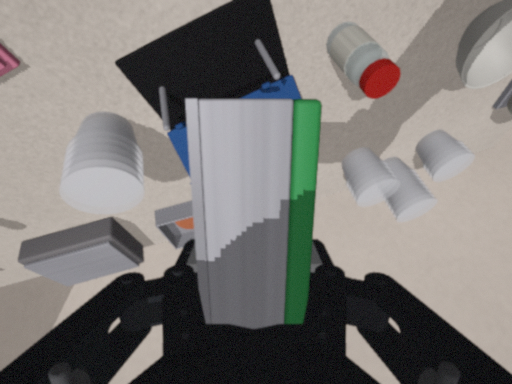

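>>> arm_command --plan '[[[0,0,0,-0.0625,-0.015,0.0766,1],[0,0,0,-0.0625,-0.015,0.0766,1],[0,0,0,-0.0625,-0.015,0.0766,1],[0,0,0,-0.0625,-0.015,0.0766,1],[0,0,0,-0.0625,-0.015,0.0766,1],[0,0,0,-0.0625,-0.015,0.0766,1],[0,0,0,-0.0625,-0.015,0.0766,1],[0,0,0,-0.0625,-0.015,0.0766,1],[0,0,0,-0.0625,-0.015,0.0766,1],[0,0,0,-0.0625,-0.015,0.0766,1],[0,0,0,-0.0625,-0.015,0.0766,1],[0,0,0,-0.0625,-0.015,0.0766,1]]]'

```text
clock: 8.3
ee_pos: [0.4597, 0.0296, 0.2864]
tool_rot: [-0.826, 0.741, 0.552]
wrist_force: [-0.0, -0.0, -3.9]
width: 0.529
```

>>> arm_command --plan '[[[0,0,0,-0.0625,-0.015,0.0766,1],[0,0,0,-0.0625,-0.015,0.0766,1],[0,0,0,-0.0625,-0.015,0.0766,1],[0,0,0,-0.0625,-0.015,0.0766,1],[0,0,0,-0.0625,-0.015,0.0766,1],[0,0,0,-0.0625,-0.015,0.0766,1],[0,0,0,-0.03,-0.008,0.038,1],[0,0,0,0,0,0,1],[0,0,0,0,0,0,1]]]'

```text
clock: 9.05
ee_pos: [0.4599, 0.0296, 0.2869]
tool_rot: [-1.418, 0.561, 0.809]
wrist_force: [0.2, 0.1, -3.7]
width: 0.532
```

```bash
python3 - <<'E'
from h import *
O=np.array([.5663,.0532,.03]);sx,sy,n=seat(O,np.radians(13.3))
RB=np.stack([sx,-n,sy],1)
go(O-.0925*sx+.0255*n,RB)
s=env.read_state();print(s['clock'],s['joints'].round(4),s['width'],s['wrist_force'],s['ft_torque'],s['ee_pos'])
np.savez('w8.npz',**env.get_calibration('wrist'))
a=env.camera('wrist')[:,:,::-1];cv2.imwrite("pics/w8.png",a);cv2.imwrite("pics/w8z.png",cv2.resize(a,None,fx=1.56,fy=1.56,interpolation=cv2.INTER_CUBIC))
E
```

```text
d mm [  67.5   14.5 -169.6] rot [-0.0963 -0.023   0.1074]
9.05 [-0.359  -0.4522 -0.7506  0.6669  0.3726 -1.9009] 0.5316825981459952 [ 0.1926054   0.12104094 -3.70746425] [-0.32525965  1.12309579 -0.00869228] [0.4599399  0.02956508 0.2868945 ]
```

View pics/w8z.png

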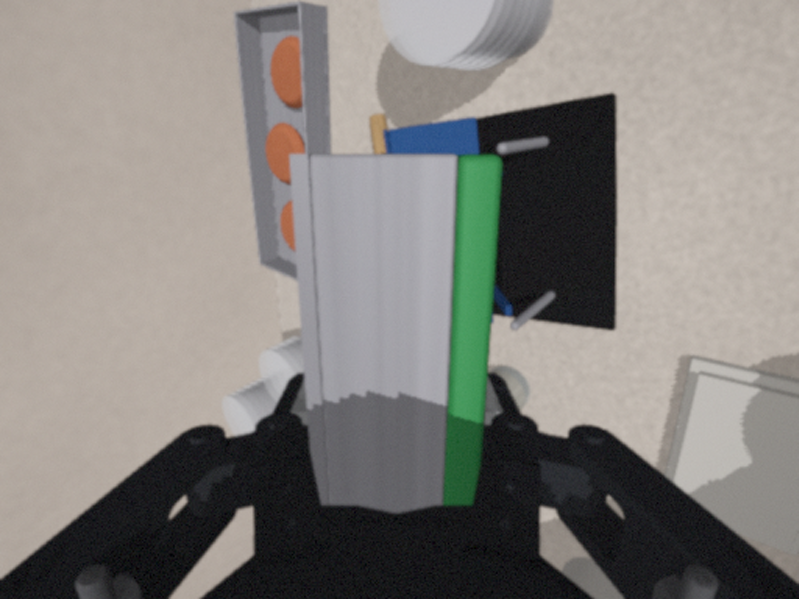

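>>> arm_command --plan '[[[0,0,0,-0.048,-0.0115,0.054,1],[0,0,0,-0.048,-0.0115,0.054,1],[0,0,0,0,0,0,1],[0,0,0,0,0,0,1]]]'

```text
clock: 9.43
ee_pos: [0.4603, 0.0295, 0.2878]
tool_rot: [-1.555, 0.514, 0.859]
wrist_force: [0.0, 0.5, -2.9]
width: 0.531
```

```bash
python3 - <<'E'
from h import *
O=np.array([.5663,.0532,.03]);sx,sy,n=seat(O,np.radians(13.3))
RB=np.stack([sx,-n,sy],1)
go(O-.1625*sx+.027*n,RB)
s=env.read_state();print(s['clock'],s['joints'].round(4),s['width'],s['wrist_force'])
E
```

```text
d mm [  24.4    4.4 -115.9] rot [-0.0004  0.0014 -0.0009]
9.4333 [-0.3532 -0.4549 -0.7513  0.6629  0.3643 -2.0409] 0.5306415838720258 [ 0.02422476  0.54495154 -2.89573248]
```

>>> arm_command --plan '[[[3,0.5,-14.5,0,0,0,1],[3,0.5,-14.5,0,0,0,1],[3,0.5,-14.5,0,0,0,1],[3,0.6,-14.5,0,0,0,1],[3,0.6,-14.5,0,0,0,1],[3,0.6,-14.5,0,0,0,1],[3.2,0.6,-14.5,0,0,0,1],[3.2,0.5,-14.5,0,0,0,1],[0,0,0,0,0,0,1],[0,0,0,0,0,0,1],[0,0,0,0,0,0,1]]]'

```text
clock: 10.35
ee_pos: [0.4853, 0.0337, 0.1729]
tool_rot: [-1.558, 0.512, 0.859]
wrist_force: [0.2, -0.3, -3.2]
width: 0.531
```

```bash
python3 - <<'E'
from h import *
O=np.array([.5663,.0532,.03]);sx,sy,n=seat(O,np.radians(13.3))
RB=np.stack([sx,-n,sy],1)
go(O-.1625*sx+.027*n,RB)
go(O-.0725*sx+.0255*n,RB)
s=env.read_state();print(s['clock'],s['joints'].round(4),s['width'],s['wrist_force'])
a=env.camera('scene')[:,:,::-1][100:300,150:400];cv2.imwrite("pics/s9z.png",cv2.resize(a,None,fx=3,fy=3,interpolation=cv2.INTER_CUBIC))
a=env.camera('wrist')[:,:,::-1];cv2.imwrite("pics/w9z.png",a)
E
```

```text
d mm [-0.6  0.2 -1.1] rot [ 0.0012  0.003  -0.0025]
d mm [ 54.6  13.3 -71. ] rot [ 0.0012  0.003  -0.0025]
10.35 [-0.3092 -0.2936 -0.9707  0.2678  0.3388 -2.0047] 0.5308179789139983 [ 0.24078996 -0.26653193 -3.15403743]
```

View pics/s9z.png

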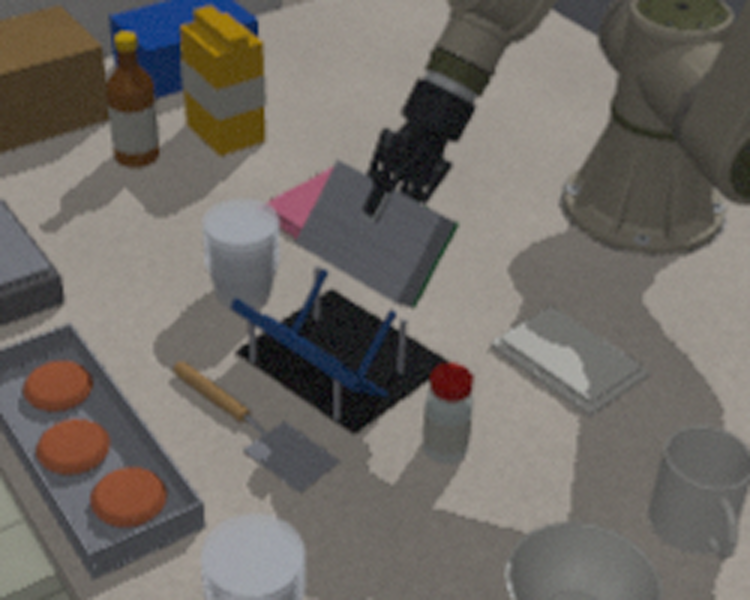

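View pics/w9z.png

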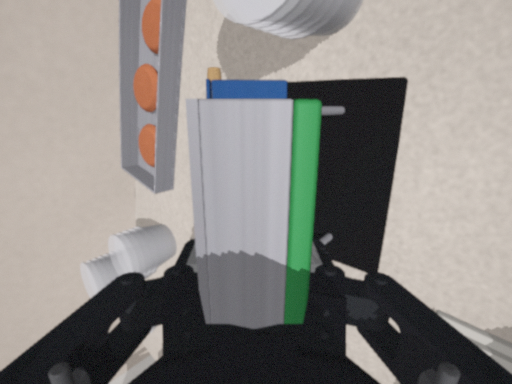

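Closed, centred and parallel. Descend to 10 mm above the ledge, slightly off the rails.

>>> arm_command --plan '[[[6,1.5,-8,0,0,0,1],[8,1.9,-10.5,0,0.001,-0.001,1],[8,1.9,-10.5,0,0.001,-0.001,1],[8,2,-10.5,0,0.001,0,1],[8,2,-10.5,0,0,0,1],[8,2,-10.5,0,0,0,1],[8.6,2,-10.5,0,0,0,1],[0,0,0,0,0,0,1],[0,0,0,0,0,0,1],[0,0,0,0,0,0,1]]]'

```text
clock: 11.28
ee_pos: [0.5398, 0.047, 0.102]
tool_rot: [-1.557, 0.516, 0.86]
wrist_force: [-0.5, 0.0, -3.5]
width: 0.53
```

```bash
cat > st.py <<'E'
from h import *
O=np.array([.5663,.0532,.03]);sx,sy,n=seat(O,np.radians(13.3))
RB=np.stack([sx,-n,sy],1)
go(O-.0625*sx+.02375*n,RB)
s=env.read_state();print(s['clock'],s['joints'].round(4),s['width'],s['wrist_force'])
p=s['ee_pos']-O;print("seat mm",(1e3*np.array([p@sx,p@sy,p@n])).round(2), "F",(s['wrist_force']@np.stack([sx,sy,n],1)).round(2),s['ft_torque'])
E
python3 st.py
```

```text
d mm [ 5.1  1.1 -8.8] rot [ 0.0018  0.0001 -0.0011]
11.2833 [-0.2212 -0.035  -1.0081 -0.0485  0.2847 -1.93  ] 0.5304659407009809 [-4.57418345e-01  2.68500852e-03 -3.47661236e+00]
seat mm [-72.62   0.09  25.39] F [ 2.38  0.11 -2.58] [-0.28175513  1.11117132 -0.00891315]
```

Down the slope 9 mm more in small steps.

>>> arm_command --plan '[[[1.9,0.4,-2.3,0.001,0,0,1],[1.9,0.4,-2.3,0.001,0,-0.001,1],[1.2,0.3,-1.5,0,0,0,1],[0,0,0,0,0,0,1],[0,0,0,0,0,0,1]]]'

```text
clock: 11.7
ee_pos: [0.5445, 0.0482, 0.095]
tool_rot: [-1.554, 0.516, 0.86]
wrist_force: [0.8, -0.5, -3.6]
width: 0.531
```

```bash
python3 st.py
```

```text
d mm [ 0.5 -0.1 -1.8] rot [-0.0003 -0.0007 -0.0002]
11.7 [-0.2156 -0.0096 -1.0093 -0.0757  0.2822 -1.9234] 0.5310883516774247 [ 0.78383932 -0.49393599 -3.58058237]
seat mm [-64.19   0.17  24.61] F [ 3.16 -0.66 -1.8 ] [-0.31345456  1.07824305  0.05193724]
```

>>> arm_command --plan '[[[0.4,0,-0.7,0,0,0,1],[0.3,0,-0.7,0,0,0,1],[0,0,-0.4,0,0,0,1],[0,0,0,0,0,0,1],[0,0,0,0,0,0,1]]]'

```text
clock: 12.12
ee_pos: [0.5453, 0.0483, 0.0935]
tool_rot: [-1.555, 0.515, 0.86]
wrist_force: [-3.2, 0.5, 1.4]
width: 0.53
```

```bash
python3 st.py
```

```text
d mm [-0.4 -0.1 -0.4] rot [-0.0003  0.     -0.0003]
12.1167 [-0.2152 -0.0046 -1.0105 -0.0828  0.2821 -1.923 ] 0.5295274989071284 [-3.18807645  0.52426952  1.40669473]
seat mm [-6.253e+01  3.000e-02  2.434e+01] F [-2.99  1.24 -1.38] [-0.24543551  1.12998752  0.05027534]
```

>>> arm_command --plan '[[[-0.5,-0.1,-0.4,0,0,0,1],[-0.3,-0.1,-0.3,0,0,0,1],[0,0,0,0,0,0,1],[0,0,0,0,0,0,1]]]'

```text
clock: 12.45
ee_pos: [0.5451, 0.0482, 0.0934]
tool_rot: [-1.555, 0.514, 0.859]
wrist_force: [-4.7, 2.5, 5.4]
width: 0.53
```

```bash
python3 st.py; python3 - <<'E'
from h import *
a=env.camera('wrist')[:,:,::-1];cv2.imwrite("pics/w10z.png",cv2.resize(a,None,fx=1.56,fy=1.56,interpolation=cv2.INTER_CUBIC))
E
```

```text
d mm [-0.2 -0.1 -0.3] rot [-0.0005  0.0014 -0.0008]
12.45 [-0.216  -0.0047 -1.0124 -0.0856  0.2834 -1.9239] 0.530351921661409 [-4.74706017  2.52470144  5.42324708]
seat mm [-6.256e+01  1.000e-02  2.411e+01] F [-6.75  3.55  0.39] [0.17313584 0.56798127 0.20840494]
```

View pics/w10z.png

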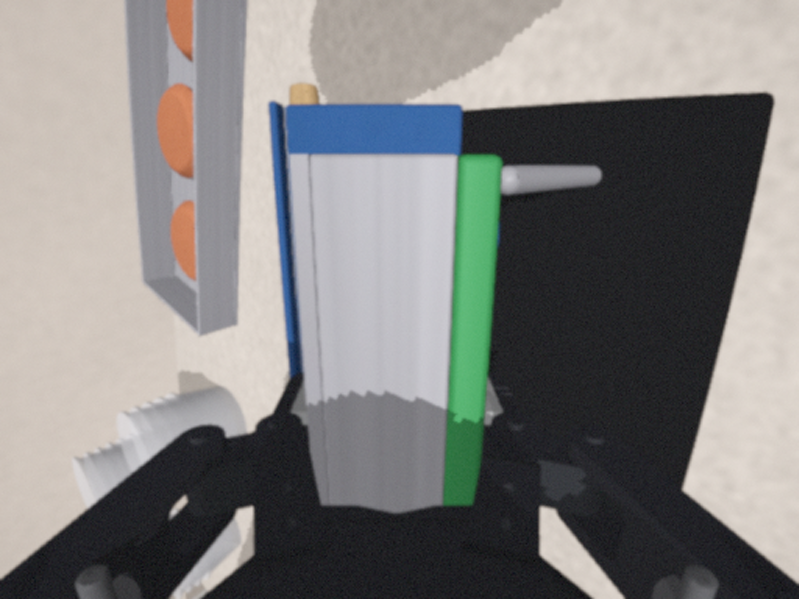

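>>> arm_command --plan '[[[0,0,0,0,0,0,0.45],[0,0,0,0,0,0,0.42],[0,0,0,0,0,0,0.38],[0,0,0,0,0,0,0.3],[0,0,0,0,0,0,0.15],[0,0,0,0,0,0,0],[0,0,0,0,0,0,0],[0,0,0,0,0,0,0],[0,0,0,0,0,0,0]]]'

```text
clock: 13.25
ee_pos: [0.5444, 0.048, 0.0925]
tool_rot: [-1.554, 0.516, 0.86]
wrist_force: [-0.4, -0.2, -0.6]
width: 0.999
```

```bash
python3 st.py; python3 - <<'E'
from h import *
a=env.camera('wrist')[:,:,::-1];cv2.imwrite("pics/w11z.png",cv2.resize(a,None,fx=1.56,fy=1.56,interpolation=cv2.INTER_CUBIC))
E
```

```text
d mm [0.5 0.1 0.6] rot [-0.0002 -0.0006 -0.0002]
13.25 [-0.2162 -0.004  -1.0131 -0.0851  0.2825 -1.9239] 0.9986643536092302 [-0.41872226 -0.17521948 -0.55234337]
seat mm [-6.234e+01 -2.000e-02  2.298e+01] F [ 0.14 -0.07 -0.7 ] [-0.14403983  0.61816741 -0.02012382]
```

View pics/w11z.png

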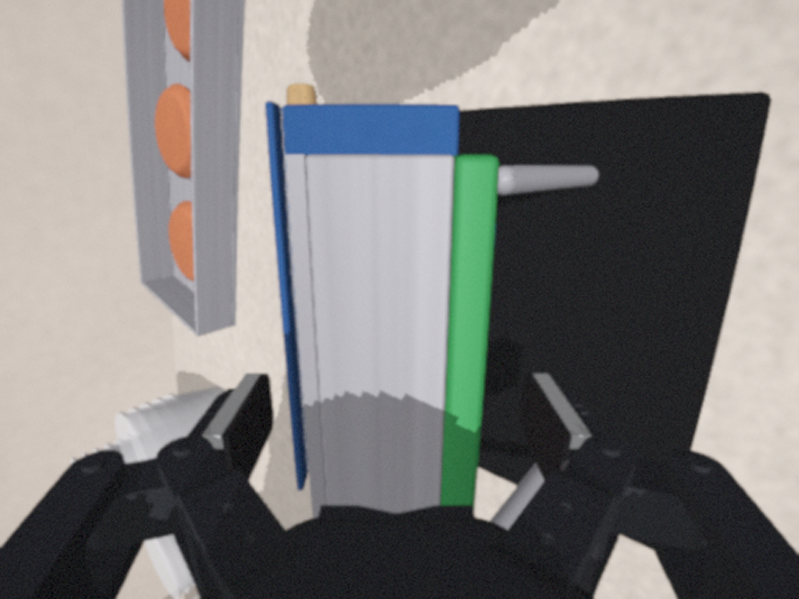

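Released and resting stably. Back straight out, then up.

>>> arm_command --plan '[[[-3.1,-0.7,3.8,0,0,0,0],[-9.4,-2.2,11.5,0,0,0,0],[-9.4,-2.2,11.5,0,0,0,0],[-9.4,-2.2,11.5,0,0,0,0],[-9.4,-2.2,11.5,0,0,0,0],[-9.4,-2.2,11.5,0,0,0,0],[-9.4,-2.2,11.5,0,0,0,0],[-9.4,-2.2,15,0,0,0,0],[-5,-1,20,0,0,0,0],[0,0,20,0,0,0,0],[0,0,20,0,0,0,0],[0,0,20,0,0,0,0]]]'

```text
clock: 14.3
ee_pos: [0.4698, 0.031, 0.2616]
tool_rot: [-1.555, 0.516, 0.859]
wrist_force: [-0.3, -0.4, 0.4]
width: 0.996
```

>>> arm_command --plan '[[[0,0,20,0,0,0,0],[0,0,20,0,0,0,0],[0,0,10,0,0,0,0],[0,0,0,0,0,0,0],[0,0,0,0,0,0,0],[0,0,0,0,0,0,0]]]'

```text
clock: 14.8
ee_pos: [0.4697, 0.0311, 0.309]
tool_rot: [-1.553, 0.517, 0.862]
wrist_force: [-0.1, 1.0, -0.7]
width: 1.001
```

```bash
python3 st.py; python3 - <<'E'
from h import *
np.savez('w12.npz',**env.get_calibration('wrist'))
a=env.camera('wrist')[:,:,::-1];cv2.imwrite("pics/w12z.png",cv2.resize(a,None,fx=1.5625,fy=1.5625,interpolation=cv2.INTER_CUBIC))
a=env.camera('scene')[:,:,::-1];cv2.imwrite("pics/s12.png",a);a=a[100:300,150:400];cv2.imwrite("pics/s12z.png",cv2.resize(a,None,fx=3,fy=3,interpolation=cv2.INTER_CUBIC))
E
```

```text
d mm [  75.2   17.  -215.9] rot [-0.0007 -0.0023 -0.0001]
14.8 [-0.3343 -0.4382 -0.6906  0.7047  0.3522 -2.0243] 1.0006761584573083 [-0.10254949  0.96750328 -0.73729494]
seat mm [-277.4     0.74  103.48] F [ 0.64  0.97 -0.38] [-0.10119232  0.57233861  0.02511232]
```

View pics/w12z.png

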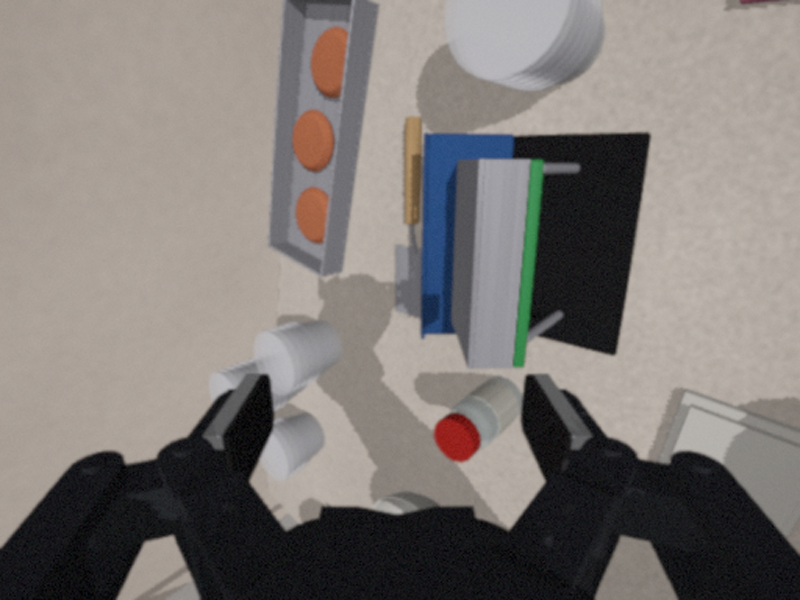

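View pics/s12z.png

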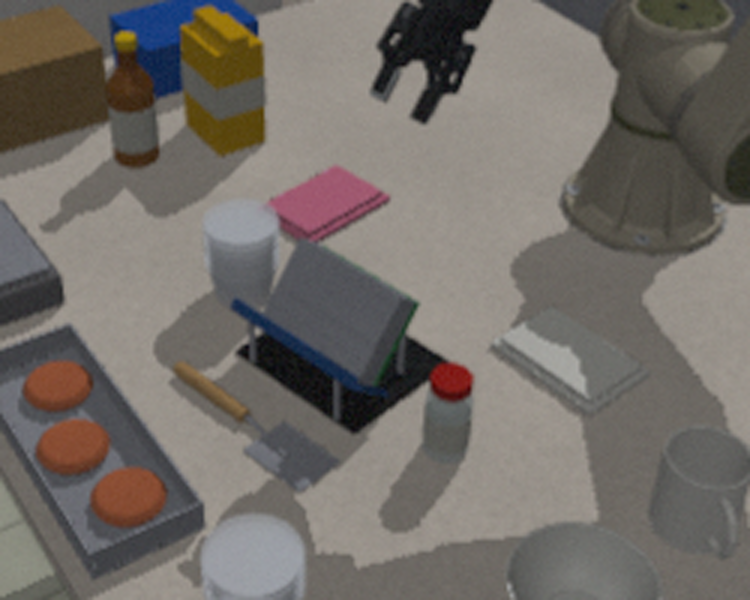

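```bash
python3 - <<'E'
from h import *
np.set_printoptions(precision=4,suppress=True)
W=dict(np.load('w12.npz'));O=np.array([.5663,.0532,.03]);sx,sy,n=seat(O,np.radians(13.3))
for a,b,z,sz in [((544,159),(525,366),.1143,0),((478,160),(468,366),.1438,46)]:
    A,B=[onz(W,x/1.5625-.2,y/1.5625-.2,z) for x,y in(a,b)];d=B-A;M=(A+B)/2-O
    print("yaw",np.degrees(np.arctan2(-d[0],d[1])),"len",np.linalg.norm(d),"seat x,y,z",M@sx*1e3,M@sy*1e3,M@n*1e3,"expect -110,0,",sz)
env.job_done()
E
```

```text
yaw 13.408259615490127 len 0.15811986023929933 seat x,y,z -109.66942661725103 1.4421375886068164 0.4485854354767894 expect -110,0, 0
yaw 13.480084192193418 len 0.15679210508913774 seat x,y,z -109.67880948560784 1.7756019447304183 46.33125626078593 expect -110,0, 46
the job is handed in; nothing more can be done
```

The tin and green board are turned over and back on the same rack: board on the slope, tin on top of it mouth down, lower edge on the ledge. The job is handed in at about 15 s on the clock.

- **What I did:** I gripped the pair together across its thickness, at the upper edge between the rails. I lifted it clear, rolled it 180° about the slope direction and lowered it until I felt the ledge and rails. Then I opened the fingers, backed straight out and moved up.
- **Board on the mouth:** in the wrist pictures I took during the flip and before release, the pair sat unchanged in the grip and the board stayed closed.
- **Last checks:** measured from the wrist camera, the yaw is 13.4–13.5° against the rack's 13.3°. The pair is 1.4–1.8 mm off the middle, and its upper edge is within about 0.5 mm of where it should be on the rails and ledge.
- **Bystanders and forces:** the things near the rack looked undisturbed in the last scene picture. I did not check the jug, bowl and the other outer items separately. The wrist force never read above about 8 N.
- **Small disagreements:** edge lengths measured about 1–2% short in the close-up pictures, at the start as well as the end. Joint 3 came close to its limit while gripping and placing, −1.015 against −1.03.

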